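Hold a shouldered pin seated on a sprung fixture

ROBOT

A 7-joint arm with a two-finger parallel gripper is mounted at the origin on a cart in front of the work surface, level with it; the furniture and walls round the work are solid. World frame = base frame: x ahead of the robot, y to its left, z up, the work surface at z = 0. Lengths are in m, angles in rad, forces in N, time in s.
With the tool pointing down it reaches from about 0.425 to 0.875 m from the base axis. Payload 4.7 kg.
Tool frame: the origin (TCP) lies midway between the tips of the shut fingers; the grasp point (between the pads) lies 19 mm behind it; z points along the fingers, y is the line along which they close (so a half turn about z gives the same grasp; the last joint's range is limited). The gripper opens to 87 mm and grips with 3 to 60 N. Pads are 19 mm wide; open, the fingers measure 117 mm over their backs; the gripper's body (75 mm by 190 mm) begins 51 mm behind the grasp point.
Start: joints at [-1.27, 0.321, -0.07, 1.45, 0.023, 1.371, -0.057], TCP at [0.184, 0.623, 0.223] pointing down, gripper open.
Joint ranges: [-2.86, 2.86], [-0.3, 2.09], [-1.38, 1.24], [0.06, 2.45], [-1.56, 4.7], [0.09, 2.05], [-2.69, 2.69]. Speed limits (rad/s): [2.57, 2.57, 3.14, 3.14, 3.14, 3.14, 3.14].

INTERFACE

Orientations are given as a rotation vector (axis times angle).
In Python, from bench import monitor, cams, workorder gives the robot as it stands.
- The arm moves only by the tool move_arm, never from a script. Its arguments are lists of equal length, an entry for each row: "slide": the shift along the tool's x, y, z in cm, a list of three; "roll": the turn about the tool's z in rad. In form: {"slide": [[dx, dy, dz], ...], "roll": [roll, ...]}. A call has 1 to 20 rows; each row is the pose to reach, as a shift and turn from the pose commanded when the call began, along the tool's axes at that moment; what a row does not reach only later rows make up. A row lasts 1/10 s, in which the tool goes at most 50 mm and 8.59 degrees, less where a joint would pass 70% of its speed; a pose out of reach is approached as far as the arm can. A call with a gripper value outside its range is refused whole. "gripper" is the finger opening in cm, from 0 to 8.7, set as the call begins (left out, the last holds). The fingers move at their own pace and stop on an object; "squeeze" is the grip in N (left out, the last holds). Time passes only in rows, so rows that repeat a pose let the fingers close. It gives the time, the measured TCP pose, the force, the opening and the grip force at its end, in the units of the state.
- monitor.get_state(): the state, without advancing time (a new reading comes with each control period).
- cams.get_image(name): name is "scene" or "side" or "wrist"; returns the picture (400x640x3 uint8, red, green, blue); there is no depth.
- cams.get_calibration(name): a dict with "mtx" (3x3 intrinsics, pixels), "dist_coeffs" ([k1, k2, p1, p2, k3] as OpenCV has them; the pictures are not rectified), "R" (3x3) and "t" (3): a world point X has camera coordinates R X + t. Camera axes: x right, y down, z forward; pixel columns grow to the right and rows downward; lengths in m; the calibration is good to about 2 mm. A picture is of the moment at which its call begins: read the wrist's pose just before it. get_calibration takes no time and is no camera call; for the wrist camera it gives the pose at the moment of the call.
- workorder.close_job(): hands the job in; it is judged then, once.
The state is a dict: "time": time; "joint_positions": joint angles; "qd": joint speeds; "joint_torque": joint torques, N m; "position": TCP position; "tool_rot": TCP orientation; "ft_force": force on the tool from outside, world axes, zero at the start; "torque": the same for the moment, N m; "grip_width": opening from 0.0 (shut) to 1.0 (fully open); "grip_force": force on a finger pad.
Only numpy, scipy, OpenCV 4.12 (cv2) and the standard library are available. Lean on these libraries where they do the work, as an engineer would, in place of code of your own. Each camera call takes 0.05 s, during which the arm holds its last target. There are 200 camera calls.

TASK

Take the steel shouldered pin out of the pocket tray, leaving the two bolts in their pockets, and put its lower end into the bore of the seating fixture. Press it straight down against the sprung plunger until its flange is fully home on the top of the seat block, and keep holding it there with a light, steady push: the program finishes while the gripper still grips the pin and presses it home, because the spring lifts it as soon as it is let go.

Things in the scene. Friction and masses are not known exactly. Their poses are not given: they have to be found in the camera images.
- pin: Turned steel pin, 51 mm tall, about 60 g, upright in a tray pocket, 2 mm play all round. From the bottom: spigot 16 mm wide, 20 mm long (foot chamfered 2 mm); round flange 30 mm wide, 5 mm thick, resting on the tray's top; smooth stem 14 mm wide, 26 mm long, to be gripped from above. Origin at the centre of the foot, 8 mm above the worktop in the tray; z up through the stem.
- pin_flange (a point): Centre of the underside of the pin's flange, 20 mm above the pin's foot.
- tray: Fixed grey plastic pocket tray, 172 x 60 x 28 mm, lying on the worktop. Origin at the centre of its underside; x along its long side, z up. Three round pockets 20 mm wide and 23 mm deep in a row along its x axis, at x = -56, 0 and +56 mm; each holds one part: the pin or one of the two bolts.
- bolt_a: Steel hex bolt, 17 mm across and 30 mm tall, standing on its head in a tray pocket; it stands 7 mm out of the tray. Origin at the centre of its head's underside. To be left there.
- bolt_b: Yellowish plated hex bolt of the same size, standing on its head in another tray pocket. Origin at the centre of its head's underside. To be left there.
- fixture: Fixed seating fixture: aluminium base plate 100 x 90 x 8 mm, on its middle a square steel seat block 46 x 46 mm, top at 48 mm, with an upright bore 20 mm wide (1.5 mm chamfer at its mouth). Origin at the centre of the base's underside, on the bore's axis; z up. A small dial 32 mm wide, lower than the block, sits on the block's +x side.
- seat_top (a point): Centre of the bore's mouth on the flat top of the seat block, 48 mm above the worktop: the hard stop on which the flange comes to rest.
- seat: The square steel seat block of the fixture, 46 x 46 x 40 mm; origin at the centre of its underside, 8 mm above the worktop.
- plunger (a joint): Travel in m of the sprung brass plunger, 15 mm wide, in the bore: 0 when up (flat top 10 mm below the seat's top), growing as pressed down. 5 N starts it, 9 N holds it at 10 mm, where the pin's flange meets the seat; it could go 14 mm, so the flange on the seat is the hard stop. It springs back when let go.
Mind the look-alikes: they are no part of the job. Leave any green look-alike of the pin alone.

How it is judged:
On the way, in this order (a step that is already met when the one before it is completed fails the run):
1. the pin is lifted out of the tray, its foot clear of the tray's top (height (world z) of pin above 0.035 m), for 0.2 s.
2. the pin's foot is inside the bore and has begun to press the plunger (z of pin in the frame of seat_top below -0.008 m and horizontal distance between pin and seat_top below 0.005 m and value of joint plunger above 0.001 m), for 0.1 s.
At the end, for the whole second after the job is handed in: For the last second the fingers hold the pin still and upright (4 degrees) in the bore, flange within 1.5 mm of the seat's top and centred to 4 mm, plunger pressed over 8.5 mm, pin bearing on the seat block with 1 to 45 N; both bolts still in their pockets (moved under 20 mm) (z of pin_flange in the frame of seat_top below 0.0015 m and horizontal distance between pin_flange and seat_top below 0.004 m and angle between pin's own z axis and vertical below 0.07 rad and value of joint plunger above 0.0085 m and contact force between pin and seat between 1 and 45 N and contact force between the fingers and pin above 2 N and linear speed of pin below 0.01 m/s and distance of each of bolt_a, bolt_b from where it was at the start of the episode below 0.02 m); the arm keeps its last pose, push and grip.
It fails at once if a bolt is moved more than 20 mm (distance of any of bolt_a, bolt_b from where it was at the start of the episode above 0.02 m).
It also fails if it takes over 35 s, if anything falls off the work surface, if the arm or the gripper's body presses on something with over 40 N, if the wrist force passes 120 N, or if a joint passes its speed limit or range.

## Working session

There is one attempt and no reset: what is moved stays moved. The work goes in short steps, Python scripts to look and compute and a tool call to move; the robot and the scene stay as the last step left them, time stands still between calls to the robot, and variables do not carry over. Pictures are saved under pics/ and viewed, at most 10 in all, crops included, and the job is handed in when it is done.

Besides the shell and the picture viewer there is one more tool, called after "Call:" as name([rows], argument=value, ...), one row to a line, values as JSON. move_arm: Moves the arm, as the interface text tells. Its arguments: {"type":"object","properties":{"slide":{"type":"array","items":{"type":"array","items":{"type":"number"}}},"roll":{"type":"array","items":{"type":"number"}},"gripper":{"type":"number"},"squeeze":{"type":"number"}},"required":["slide","roll"]}

```bash
mkdir -p pics; cat > h.py <<'E'
import numpy as np, cv2
from bench import monitor, cams, workorder
def snap(n,f):
    c=cams.get_calibration(n); im=cams.get_image(n); cv2.imwrite(f'pics/{f}.png',im[:,:,::-1]); return im,c
def ray(c,uv):
    p=cv2.undistortPoints(np.array([[uv]],float),np.array(c['mtx']),np.array(c['dist_coeffs']))[0,0]
    R=np.array(c['R']);t=np.array(c['t']); d=R.T@np.array([p[0],p[1],1]); return -R.T@t,d/np.linalg.norm(d)
def plane(c,uv,z):
    o,d=ray(c,uv); return o+d*(z-o[2])/d[2]
def tri(l):
    A=np.zeros((3,3));b=np.zeros(3)
    for c,uv in l:
        o,d=ray(c,uv);P=np.eye(3)-np.outer(d,d);A+=P;b+=P@o
    x=np.linalg.solve(A,b); return x,[np.linalg.norm(np.cross(x-ray(c,uv)[0],ray(c,uv)[1])) for c,uv in l]
def proj(c,X):
    return cv2.projectPoints(np.array([X],float),cv2.Rodrigues(np.array(c['R']))[0],np.array(c['t'],float),np.array(c['mtx']),np.array(c['dist_coeffs']))[0][0,0]
E
python3 - <<'E'
from h import *
np.set_printoptions(precision=4,suppress=True)
print(monitor.get_state())
ims=[]
for n in ['scene','side','wrist']:
    im,c=snap(n,n+'0'); ims.append(im); print(n,-np.array(c['R']).T@c['t'],np.array(c['R'])[2])
E
```

```text
{'time': 0.0, 'joint_positions': array([-1.2699,  0.3218, -0.0701,  1.4517,  0.0226,  1.3708, -0.0569]), 'qd': array([-0.0001,  0.001 ,  0.0014, -0.0006,  0.0022, -0.0021,  0.0011]), 'joint_torque': array([  0.0002, -49.1294,  -0.4038, -31.2522,  -0.0638,   0.0439,
         0.0002]), 'position': array([0.1838, 0.6229, 0.2215]), 'tool_rot': array([-0.449 , -3.1092,  0.0029]), 'ft_force': array([1.3864, 0.3039, 1.4281]), 'torque': array([-0.0174,  0.0189, -0.0104]), 'grip_force': 0.0, 'grip_width': 1.0001227214818524}
scene [-0.1509 -0.5486  0.4748] [ 0.7498  0.4348 -0.4987]
side [ 0.3183 -0.9235  0.4367] [ 0.1941  0.8828 -0.4277]
wrist [0.11   0.6454 0.3841] [ 0.2651 -0.0804 -0.9609]
```

View pics/scene0.png

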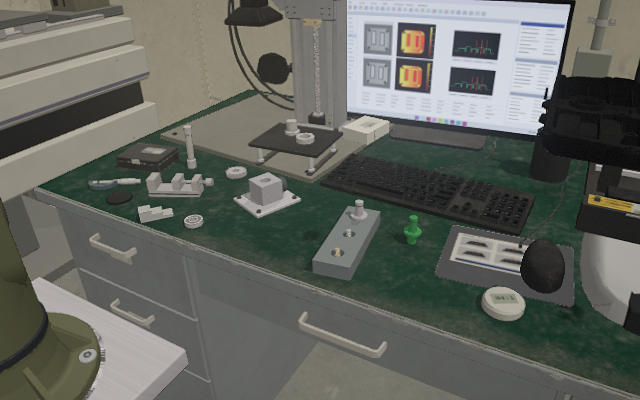

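View pics/side0.png

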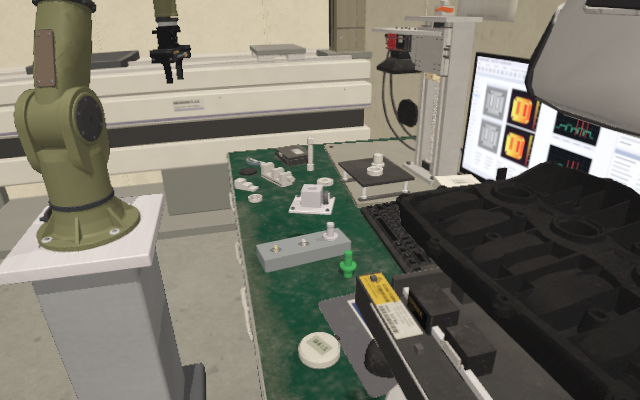

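The scene view shows the grey tray at about (347,242). A steel pin stands in its far pocket at (360,208), with bolts at (349,233) and (337,253), and the seat block is at (267,190). The side view shows the same tray: pin (330,230), block (313,197). Candidates for the pin in the scene view:
- **Steel stem in the tray, (360,208):** this fits, as it is steel, upright and in a pocket.
- **Green one, (413,230):** a look-alike.
- **Steel thing on the black stand, (291,127):** not in the tray.
- **Tall post, (188,145):** not in the tray.

I'll confirm in one enlarged crop.

```bash
python3 - <<'E'
import cv2,numpy as np
a=cv2.imread('pics/scene0.png')[165:285,225:385]; b=cv2.imread('pics/side0.png')[175:275,250:360]
a=cv2.resize(a,None,fx=5,fy=5,interpolation=cv2.INTER_CUBIC)[:600,:800]; cv2.imwrite('pics/c1.png',a)
b=cv2.resize(b,None,fx=6,fy=6,interpolation=cv2.INTER_CUBIC); cv2.imwrite('pics/c2.png',b)
E
```

```text
(no output)
```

View pics/c1.png

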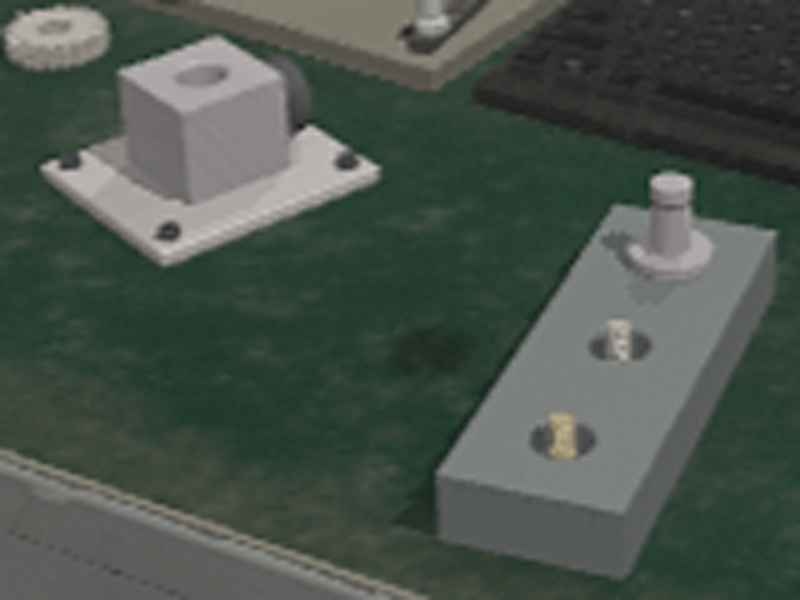

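View pics/c2.png

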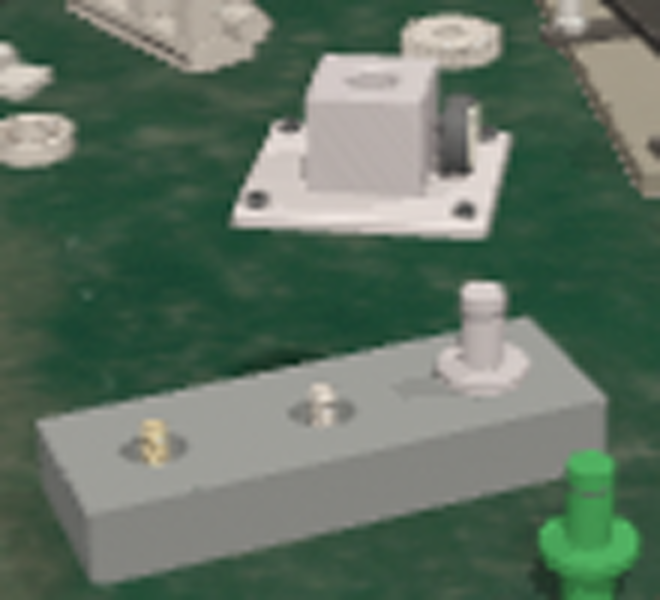

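The crops confirm it: a steel shouldered pin (flange and stem) stands in the tray's far pocket, with steel and yellow bolts in the other two pockets. The bore mouth is at crop 1 (202,74) and crop 2 (373,80).

```bash
python3 - <<'E'
from h import *
np.set_printoptions(precision=4,suppress=True)
a=cams.get_calibration('scene');b=cams.get_calibration('side')
A=lambda p:((p[0]+.5)/5-.5+225,(p[1]+.5)/5-.5+165); B=lambda p:((p[0]+.5)/6-.5+250,(p[1]+.5)/6-.5+175)
for n,p,q,z in [('pintop',(672,181),(484,289),.059),('flange',(671,252),(483,366),.033),('bore',(202,74),(373,80),.048),
 ('t1',(617,206),(530,318),.028),('t2',(777,232),(606,400),.028),('t3',(437,478),(38,422),.028),('t4',(625,513),(90,515),.028),
 ('boltS',(620,328),(322,390),.035),('boltY',(563,420),(154,426),.035),
 ('k1',(218,37),(322,55),.048),('k2',(288,73),(438,60),.048),('k4',(120,72),(306,100),.048)]:
    x,r=tri([(a,A(p)),(b,B(q))]); print(n,x,np.round(r,4),plane(a,A(p),z)[:2],plane(b,B(q),z)[:2])
E
```

```text
pintop [ 0.5046 -0.2377  0.0609] [0.0003 0.0003] [ 0.5071 -0.2365] [ 0.5058 -0.2336]
flange [ 0.5041 -0.2379  0.0329] [0.0003 0.0003] [ 0.5036 -0.2382] [ 0.5043 -0.2376]
bore [ 0.5149 -0.0343  0.0492] [0. 0.] [ 0.5169 -0.0327] [ 0.5155 -0.0315]
t1 [ 0.5298 -0.204   0.029 ] [0.0004 0.0004] [ 0.5307 -0.2036] [ 0.5307 -0.2015]
t2 [ 0.538  -0.263   0.0295] [0. 0.] [ 0.5404 -0.262 ] [ 0.5388 -0.2606]
t3 [ 0.3601 -0.2289  0.0285] [0.0006 0.0006] [ 0.3598 -0.2292] [ 0.3604 -0.2271]
t4 [ 0.3694 -0.2882  0.0295] [0.0003 0.0003] [ 0.3709 -0.2875] [ 0.3697 -0.2854]
boltS [ 0.449  -0.2461  0.0365] [0.0006 0.0006] [ 0.4501 -0.2456] [ 0.4499 -0.2425]
boltY [ 0.3941 -0.2543  0.0367] [0.0004 0.0004] [ 0.3957 -0.2535] [ 0.3946 -0.2508]
k1 [ 0.49   -0.0625  0.078 ] [0.0039 0.0039] [ 0.546  -0.0198] [ 0.5014 -0.0007]
k2 [ 0.5321 -0.0616  0.0577] [0.0086 0.0086] [ 0.5325 -0.0618] [ 0.5452 -0.0186]
k4 [ 0.4942 -0.0123  0.044 ] [0.0095 0.0095] [ 0.5039 -0.0033] [ 0.4859 -0.0437]
```

```bash
cat >> h.py <<'E'
def totool(dst):
    s=monitor.get_state(); R=cv2.Rodrigues(s['tool_rot'])[0]; return R.T@(np.array(dst)-s['position'])*100
E
python3 - <<'E'
from h import *
np.set_printoptions(precision=3,suppress=True)
a=cams.get_calibration('scene');b=cams.get_calibration('side')
print('post',tri([(a,(188,126)),(b,(310,137))]),'stand thing',tri([(a,(291,121)),(b,(377,154))]))
for i in range(1,17):
    t=np.radians(73.6+(-25.2-73.6)*i/16); r=0.62+(0.558-.62)*i/16
    print(i,np.round(totool([r*np.cos(t),r*np.sin(t),.22]),1))
E
```

```text
post (array([0.564, 0.198, 0.103]), [np.float64(0.0013998136365799391), np.float64(0.001399813636579927)]) stand thing (array([0.697, 0.021, 0.097]), [np.float64(0.0009209284230522962), np.float64(0.0009209284230522537)])
1 [-6.6 -3.7  0.2]
2 [-13.1  -5.1   0.2]
3 [-19.3  -7.3   0.2]
4 [-25.2 -10.    0.2]
5 [-30.8 -13.4   0.2]
6 [-35.9 -17.3   0.2]
7 [-40.6 -21.7   0.2]
8 [-44.7 -26.6   0.2]
9 [-48.2 -31.8   0.2]
10 [-51.2 -37.4   0.2]
11 [-53.5 -43.2   0.2]
12 [-55.1 -49.2   0.2]
13 [-56.1 -55.3   0.3]
14 [-56.5 -61.4   0.3]
15 [-56.1 -67.5   0.3]
16 [-55.1 -73.5   0.3]
```

Call:
move_arm([
  [-3.3,-1.9,0],
  [-6.6,-3.7,0],
  [-9.8,-4.4,0],
  [-13.1,-5.1,0],
  [-16.2,-6.2,0],
  [-19.3,-7.3,0],
  [-22.3,-8.6,0],
  [-25.2,-10,0],
  [-28,-11.7,0],
  [-30.8,-13.4,0],
  [-33.4,-15.3,0],
  [-35.9,-17.3,0],
  [-38.3,-19.5,0],
  [-40.6,-21.7,0],
  [-42.7,-24.1,0],
  [-44.7,-26.6,0],
  [-46.5,-29.2,0],
  [-48.2,-31.8,0],
  [-48.2,-31.8,0],
], roll=[0.14,0.28,0.42,0.56,0.7,0.84,0.98,1.12,1.26,1.4,1.54,1.68,1.82,1.96,2.1,2.24,2.38,2.52,2.66], gripper=5.0)

```text
time: 2.05
position: [0.5579, 0.1756, 0.2228]
tool_rot: [3.126, 0.283, 0.001]
ft_force: [-0.7, 0.3, 0.3]
grip_width: 0.573
grip_force: 0.0
```

Call:
move_arm([
  [-1.3,4,0],
  [-2.6,8,0],
  [-3.9,12,0],
  [-5.1,16,0.5],
  [-6.4,20,1],
  [-7.7,24,2],
  [-9,28,3],
  [-10.2,32,4],
  [-11.4,36,5],
  [-12.6,39.7,6],
  [-12.6,39.7,6],
  [-12.6,39.7,6],
  [-12.6,39.7,6],
], roll=[0.04,0.04,0.04,0.04,0.04,0.04,0.04,0.04,0.04,0.04,0.04,0.04,0.04])

```text
time: 3.35
position: [0.51, -0.2303, 0.1625]
tool_rot: [-3.131, -0.246, -0.0]
ft_force: [-0.0, -0.4, 0.3]
grip_width: 0.573
grip_force: 0.0
```

```bash
python3 - <<'E'
from h import *
np.set_printoptions(precision=4,suppress=True)
s=monitor.get_state(); print(s['position'],s['tool_rot'],s['joint_positions'])
im,c=snap('wrist','w1'); np.save('w1.npy',np.array([c],dtype=object),allow_pickle=True)
for X in [(.505,-.2375,.059),(.505,-.2375,.033),(.449,-.246,.035),(.394,-.2545,.035)]: print(proj(c,X))
E
```

```text
[ 0.51   -0.2303  0.1625] [-3.131  -0.2456 -0.0002] [-0.3674  0.2149  0.8467  1.7843 -0.1719  1.2189 -0.8867]
[331.8001 206.8784]
[331.0749 197.9747]
[330.3314 259.7766]
[329.7878 314.3474]
```

View pics/w1.png

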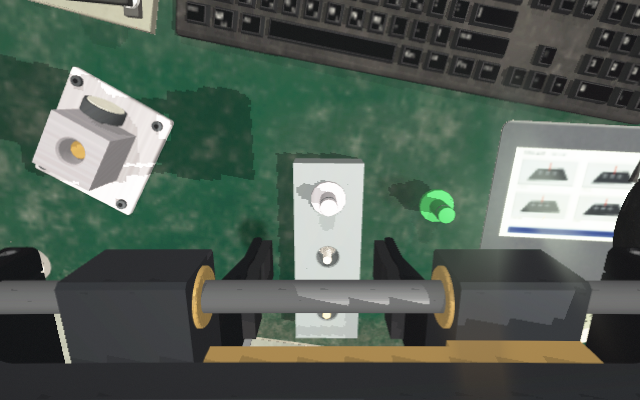

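The wrist view shows the tray between the fingers with the pin at (327,203), the bolts at (327,255) and (326,316), the bore at (72,150), and the green look-alike off to the right at (438,207). Next I descend over the pin and measure again.

Call:
move_arm([
  [-0.3,0.2,2],
  [-0.6,0.4,4],
  [-0.6,0.4,6],
  [-0.6,0.4,7],
  [-0.6,0.4,7],
  [-0.6,0.4,7],
], roll=[0,0,0,0,0,0])

```text
time: 4.0
position: [0.505, -0.2362, 0.0932]
tool_rot: [3.132, 0.245, 0.001]
ft_force: [-0.0, 0.7, 0.2]
grip_width: 0.572
grip_force: 0.0
```

```bash
python3 - <<'E'
from h import *
np.set_printoptions(precision=4,suppress=True)
s=monitor.get_state(); print(s['position'],s['tool_rot'])
im,c=snap('wrist','w2'); np.save('w2.npy',np.array([c],dtype=object),allow_pickle=True)
for X in [(.505,-.2375,.059),(.505,-.2375,.033)]: print(proj(c,X))
a=cv2.imread('pics/w1.png')[170:230,285:371];b=im[:,:,::-1][150:290,220:440]
a=cv2.resize(a,None,fx=7,fy=7,interpolation=cv2.INTER_CUBIC)
b=cv2.resize(b,None,fx=3,fy=3,interpolation=cv2.INTER_CUBIC)[:420,:]
o=np.zeros((600,800,3),np.uint8); o[:420,:]=0
cv2.imwrite('pics/w2c.png',b); cv2.imwrite('pics/w1c.png',a)
for nm,img,(x0,x1,y0,y1) in [('w1',cv2.imread('pics/w1.png'),(297,360,170,235)),('w2',im[:,:,::-1],(260,400,150,280))]:
    g=cv2.cvtColor(img,cv2.COLOR_BGR2HSV)[y0:y1,x0:x1]; print(nm,np.percentile(g[:,:,2],[5,50,80,95]),np.percentile(g[:,:,1],[5,50,95]))
E
```

```text
[ 0.505  -0.2362  0.0932] [3.1319 0.2448 0.0014]
[326.1293 231.5877]
[325.7508 217.4967]
w1 [163. 222. 224. 254.] [1. 5. 9.]
w2 [ 44. 169. 227. 230.] [ 4.  9. 94.]
```

View pics/w2c.png

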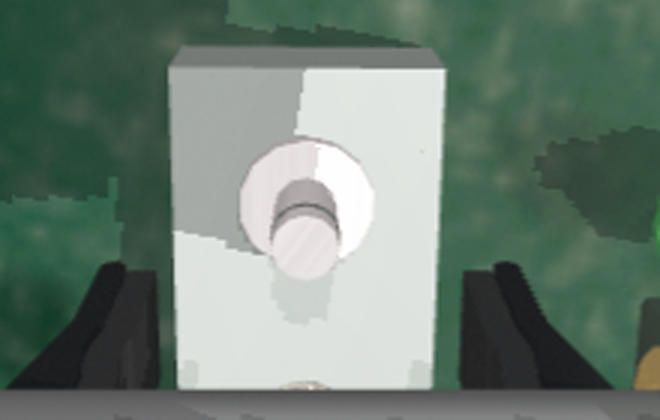

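The close view shows the pin's top disc centre at about (321.8,232.4), the flange centre at (322.1,217.1), and fingers either side at about (272) and (374).

```bash
python3 - <<'E'
from h import *
np.set_printoptions(precision=4,suppress=True)
c1=np.load('w1.npy',allow_pickle=True)[0];c2=np.load('w2.npy',allow_pickle=True)[0]
a=cams.get_calibration('scene');b=cams.get_calibration('side')
top=(321.8,232.4);fl=(322.1,217.1)
print('w2 top',plane(c2,top,.059),'flange',plane(c2,fl,.033))
print('w1 top',plane(c1,(327.3,205),.059),'flange',plane(c1,(327.8,198.3),.033))
print(tri([(c1,(327.3,205)),(c2,top)]),tri([(c1,(327.8,198.3)),(c2,fl)]))
print('bore w1',plane(c1,(72,150),.048))
# finger mid: pads at TCP height
print(totool([0.5045,-0.2355,.036]))
s=monitor.get_state();R=cv2.Rodrigues(s['tool_rot'])[0]
for y in(.025,-.025): print(proj(c2,s['position']+R@[0,y,0]), proj(c2,s['position']+R@[0.0095,y,0]))
print([plane(c2,u,.093) for u in[(272.3,243),(373.7,243)]], s['grip_width']*.087)
E
```

```text
w2 top [ 0.5041 -0.2351  0.059 ] flange [ 0.5049 -0.2351  0.033 ]
w1 top [ 0.506  -0.2338  0.059 ] flange [ 0.5043 -0.2348  0.033 ]
(array([ 0.5121, -0.2332,  0.0799]), [np.float64(0.0006560288165213041), np.float64(0.0006560288165213305)]) (array([ 0.5013, -0.2355,  0.022 ]), [np.float64(0.00010717676780565992), np.float64(0.00010717676780562486)])
bore w1 [ 0.5158 -0.032   0.048 ]
[-0.0585 -0.1103  5.7566]
[375.1341 255.9637] [375.9306 238.1484]
[274.5283 255.9221] [273.8113 238.1057]
[array([ 0.5077, -0.2098,  0.093 ]), array([ 0.5155, -0.2593,  0.093 ])] 0.04988334539476703
```

Call:
move_arm([
  [0,0,2],
  [0,0,4],
  [0,0,5],
  [0,0,5.6],
  [0,0,5.6],
  [0,0,5.6],
], roll=[0,0,0,0,0,0])

```text
time: 4.65
position: [0.5048, -0.237, 0.0373]
tool_rot: [3.132, 0.243, 0.002]
ft_force: [0.3, -0.1, -0.6]
grip_width: 0.572
grip_force: 0.0
```

Call:
move_arm([
  [0,0,0],
  [0,0,0],
  [0,0,0],
  [0,0,0],
  [0,0,0],
  [0,0,0],
  [0,0,0],
  [0,0,0],
], roll=[0,0,0,0,0,0,0,0], gripper=0.5, squeeze=40)

```text
time: 5.45
position: [0.5042, -0.2366, 0.0366]
tool_rot: [-3.132, -0.243, -0.0]
ft_force: [-1.4, -0.8, 1.3]
grip_width: 0.141
grip_force: 40.0
```

Call:
move_arm([
  [0,0,-1],
  [0,0,-3],
  [0,0,-6],
  [0,0,-8],
  [0,0,-9],
  [0,0,-9],
  [0,0,-9],
], roll=[0,0,0,0,0,0,0])

```text
time: 6.15
position: [0.5038, -0.2363, 0.126]
tool_rot: [-3.132, -0.243, 0.001]
ft_force: [-0.1, 0.1, 0.3]
grip_width: 0.152
grip_force: 40.0
```

```bash
python3 - <<'E'
from h import *
np.set_printoptions(precision=3,suppress=True)
s=monitor.get_state(); print(s['position'],s['grip_force'],s['ft_force'],totool([.5157,-.0325,.127]))
E
```

```text
[ 0.504 -0.236  0.126] 39.99965155497193 [-0.101  0.135  0.34 ] [  4.321 -19.949  -0.094]
```

Call:
move_arm([
  [0.5,-2,0],
  [1.3,-6,0],
  [2.2,-10,0],
  [3,-14,0],
  [3.9,-18,0],
  [4.3,-19.9,0],
  [4.3,-19.9,1.5],
  [4.3,-19.9,2.5],
  [4.3,-19.9,2.5],
  [4.3,-19.9,2.5],
], roll=[0,0,0,0,0,0,0,0,0,0])

```text
time: 7.15
position: [0.5154, -0.0344, 0.101]
tool_rot: [3.132, 0.24, -0.002]
ft_force: [1.0, 0.1, -1.2]
grip_width: 0.147
grip_force: 40.0
```

```bash
python3 - <<'E'
from h import *
np.set_printoptions(precision=4,suppress=True)
s=monitor.get_state(); print(s['position'],s['tool_rot'],s['grip_force'])
a,ca=snap('scene','s2'); b,cb=snap('side','d2')
p=s['position'].copy()
print([proj(c,p+[0,0,d]) for c in(ca,cb) for d in (-.028,-.008)])
A=cv2.resize(a[:,:,::-1][140:220,220:320],None,fx=4,fy=6,interpolation=cv2.INTER_CUBIC);A=cv2.resize(a[:,:,::-1][140:215,225:305],None,fx=5,fy=8)if 0 else cv2.resize(a[:,:,::-1][135:215,225:305],None,fx=5,fy=5,interpolation=cv2.INTER_CUBIC)
B=cv2.resize(b[:,:,::-1][140:220,275:355],None,fx=5,fy=5,interpolation=cv2.INTER_CUBIC)
cv2.imwrite('pics/sd2.png',np.hstack([A,B]))
E
```

```text
[ 0.5154 -0.0344  0.101 ] [ 3.1317  0.2402 -0.0023] 39.99978717416525
[array([264.2329, 168.1265]), array([263.3604, 158.4648]), array([311.786 , 178.5752]), array([311.6028, 170.5614])]
```

View pics/sd2.png

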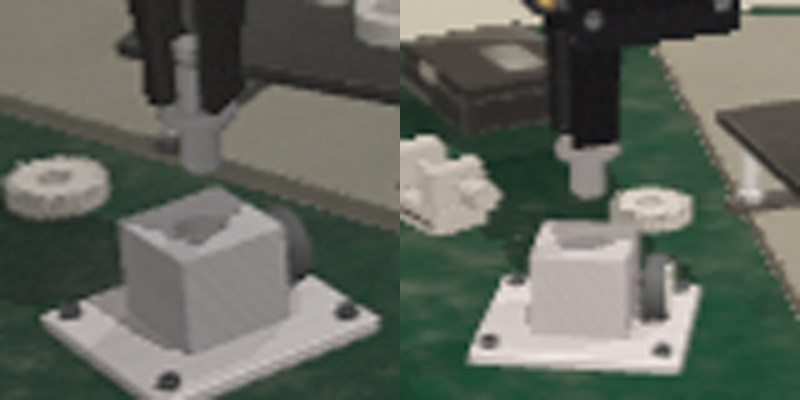

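The crops show the pin gripped upright above the block. The spigot centre is at scene crop x≈200 and side crop x≈589, slightly right of the bore in the side view. I'll refine that with sub-pixel edges.

```bash
python3 - <<'E'
from h import *
np.set_printoptions(precision=4,suppress=True,linewidth=200)
a0,b0,a,b=[cv2.cvtColor(cv2.imread(f'pics/{n}.png'),cv2.COLOR_BGR2GRAY) for n in('scene0','side0','s2','d2')]
print('scene bore rows');[print(r,a0[r,255:276]) for r in range(175,186)]
print('side bore');[print(r,b0[r,302:323]) for r in range(184,193)]
print('scene spigot');[print(r,a[r,256:274]) for r in range(158,172)]
print('side spigot');[print(r,b[r,304:322]) for r in range(170,182)]
E
```

```text
scene bore rows
175 [ 55  52  50  98 134 163 170 170 171 170 170 169 170 171 171 171 173 170 153 110  69]
176 [ 94 110 155 171 171 173 172 170 168 168 169 170 170 170 171 172 171 173 171 171 137]
177 [170 168 170 170 170 169 172 177 186 180 172 171 170 165 167 170 172 171 172 172 170]
178 [170 169 170 168 169 172 178 169 159 146 138 133 134 131 136 153 166 171 171 172 172]
179 [168 168 167 169 168 159 145 140 137 136 133 129 124 115 107 133 163 169 169 171 172]
180 [168 167 167 167 158 137 131 135 137 137 134 130 125 113 102 143 166 168 168 169 169]
181 [169 167 166 167 165 144 132 134 135 136 133 128 122 133 159 168 169 168 168 169 169]
182 [169 168 168 167 166 167 160 159 153 151 150 155 164 168 169 170 170 169 168 164 158]
183 [158 169 169 170 167 166 166 167 168 167 168 168 169 170 170 169 170 161 144 135 137]
184 [112 144 166 168 169 168 167 167 167 168 169 168 169 170 160 156 144 136 135 135 133]
185 [105 110 123 147 164 168 168 167 168 167 169 160 154 144 138 137 136 135 134 137 137]
side bore
184 [ 69 104 190 202 183 176 178 177 177 178 179 156 147 146 146 185 194 185 188 185
[... 2042 characters left out ...]
73 [ 46  45  45  47  48 126 139 143 143 143 139 116  69  66  71  71  72  73]
174 [ 45  45  44  45  45 126 139 142 143 142 140 116  69  63  67  68  67  70]
175 [ 48  48  48  46  48 126 140 143 143 142 139 122  73  49  63  66  67  68]
176 [ 46  48  50  51  52 127 139 142 143 141 142 122  72  47  62  66  68  69]
177 [ 44  47  49  52  54 126 139 142 144 140 141 122  72  49  50  65  67  98]
178 [ 46  49  50  53  53  91 131 142 142 141 141 110  65  50 128 128 193 202]
179 [ 46  47  50  51  54  57  73 112 120 102  90  63  48  89 138 195 210 209]
180 [ 51  49  51  51  54  58  59  59  59  55  52  48  66 136 152 198 210 210]
181 [ 56  52  52  52  52  51  50  51  50  50  51  48  67 139 146 204 207 210]
```

```bash
python3 - <<'E'
from h import *
from scipy.optimize import fsolve
np.set_printoptions(precision=4,suppress=True)
ca=cams.get_calibration('scene');cb=cams.get_calibration('side')
x,r=tri([(ca,(264.6,179.6)),(cb,(311.7,187.8))]);print('bore',x,r)
def col(c,xy,row):
    p,q=proj(c,[*xy,.073]),proj(c,[*xy,.093]); return p[0]+(q[0]-p[0])*(row-p[1])/(q[1]-p[1])
pin=fsolve(lambda v:[col(ca,v,164)-264.8,col(cb,v,175)-311.97],[.515,-.034]); print('pin',pin)
# bore with columns only at z=.048
bore=fsolve(lambda v:[proj(ca,[*v,.048])[0]-264.6,proj(cb,[*v,.048])[0]-311.7],[.515,-.034]); print('bore cols',bore)
d=bore-pin; s=monitor.get_state(); print('shift',d,totool([*(s['position'][:2]+d),s['position'][2]]),s['position'])
print('tilt check',cv2.Rodrigues(s['tool_rot'])[0][:,2])
E
```

```text
bore [ 0.5149 -0.0332  0.0488] [np.float64(0.0002157017931739622), np.float64(0.0002157017931738412)]
pin [ 0.5156 -0.0365]
bore cols [ 0.515  -0.0331]
shift [-0.0006  0.0034] [-0.0099 -0.3443 -0.0001] [ 0.5162 -0.0342  0.1018]
tilt check [ 0.0004 -0.0002 -1.    ]
```

Call:
move_arm([
  [0,-0.3,0],
  [0,-0.3,0.8],
  [0,-0.3,1.6],
  [0,-0.3,1.6],
  [0,-0.3,1.6],
  [0,-0.3,1.6],
], roll=[0,0,0,0,0,0])

```text
time: 7.85
position: [0.5156, -0.0305, 0.0856]
tool_rot: [3.132, 0.243, 0.0]
ft_force: [-0.8, -0.3, -0.4]
grip_width: 0.145
grip_force: 40.0
```

```bash
python3 - <<'E'
from h import *
s=monitor.get_state(); print(s['position'],s['grip_force'])
a,ca=snap('scene','s3'); b,cb=snap('side','d3')
A=cv2.resize(a[:,:,::-1][145:205,235:295],None,fx=6,fy=6,interpolation=cv2.INTER_CUBIC)
B=cv2.resize(b[:,:,::-1][150:210,282:342],None,fx=6,fy=6,interpolation=cv2.INTER_CUBIC)
cv2.imwrite('pics/sd3.png',np.hstack([A,B]))
g=[cv2.cvtColor(i,cv2.COLOR_RGB2GRAY) for i in(a,b)]
[print(r,g[0][r,256:274]) for r in range(166,184,1)]
[print(r,g[1][r,302:320]) for r in range(176,192,1)]
E
```

```text
[ 0.51563703 -0.03052616  0.08561165] 39.999646693468094
166 [101 108 113 115 117 116 116 117 118 117 113 108 107 102 117 126 122 124]
167 [ 77 106 114 113 114 113 114 113 112 109 107 107  94  83  89  91 103 121]
168 [ 62  68  76  95 110 112 113 113 110 107 104  99  86  80  81  81  83  87]
169 [ 63  61  64  76 103 114 115 114 111 109 106 101  85  81  83  82  82  82]
170 [ 61  61  62  65  99 112 113 111 110 109 106 101  88  79  81  84  82  82]
171 [ 59  59  59  64  99 113 115 113 110 106 106 100  83  69  66  74  81  85]
172 [ 57  62  58  58  97 112 113 113 109 108 106  99  93  82  64  57  60  62]
173 [ 59  58  59  57  96 112 114 112 111 107 106  99 105 123 105  69  54  59]
174 [ 56  59  59  58  94 110 112 112 110 108 105  97 113 128 127 128  95  62]
175 [ 53  52  79 102 117 115 113 111 111 108 104 105 122 129 129 130 127 115]
176 [ 88 114 127 128 129 119 119 115 112 109 120 126 129 128 129 128 129 129]
177 [125 127 129 128 128 125 127 126 125 126 130 130 128 127 127 129 128 128]
178 [127 127 126 127 123 125 117 114 114 112 114 118 117 118 122 126 126 125]
179 [125 125 126 122 113 108 
[... 908 characters left out ...]
83 [ 48  52  52  50  46  48  51 123 138 142 142 141 140  94  69 134 176 174]
184 [ 52  77 146 156 140 134 134 143 141 144 144 142 145 117 107 145 168 171]
185 [ 51 161 162 158 157 157 157 158 152 151 152 150 158 158 159 160 161 161]
186 [ 92 191 171 158 158 158 157 161 161 161 161 161 159 160 160 160 161 161]
187 [149 185 191 156 141 138 154 155 150 146 145 146 145 146 152 159 160 161]
188 [176 190 191 155 140 129 137 142 142 144 145 143 141 138 147 159 161 161]
189 [181 191 192 191 155 140 138 141 142 144 145 143 148 147 157 160 161 200]
190 [184 191 191 192 155 140 154 159 158 159 157 157 197 205 207 208 208 207]
191 [187 188 187 188 187 170 198 205 205 205 205 204 205 206 207 208 208 207]
```

View pics/sd3.png

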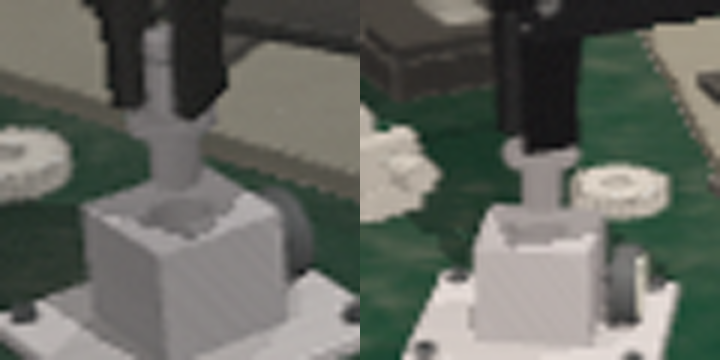

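```bash
python3 - <<'E'
from h import *
from scipy.optimize import fsolve
np.set_printoptions(precision=4,suppress=True)
ca=cams.get_calibration('scene');cb=cams.get_calibration('side')
def col(c,xy,row):
    p,q=proj(c,[*xy,.053]),proj(c,[*xy,.083]); return p[0]+(q[0]-p[0])*(row-p[1])/(q[1]-p[1])
pin=fsolve(lambda v:[col(ca,v,171)-263.85,col(cb,v,181)-311.8],[.515,-.034]); print('pin',pin)
s=monitor.get_state();d=np.array([.515,-.0331])-pin; print(d,totool([*(s['position'][:2]+d),s['position'][2]]),s['position'])
E
```

```text
pin [ 0.5157 -0.0327]
[-0.0007 -0.0004] [-0.0756  0.0303 -0.    ] [ 0.5158 -0.0305  0.0858]
```

Call:
move_arm([
  [-0.05,0,0.3],
  [-0.05,0,0.6],
  [-0.05,0,0.9],
  [-0.05,0,1.2],
  [-0.05,0,1.5],
  [-0.05,0,1.7],
  [-0.05,0,1.7],
], roll=[0,0,0,0,0,0,0], squeeze=50)

```text
time: 8.65
position: [0.5148, -0.0306, 0.0682]
tool_rot: [3.132, 0.243, -0.001]
ft_force: [0.4, -0.7, -0.6]
grip_width: 0.145
grip_force: 50.0
```

Call:
move_arm([
  [0,0,0.2],
  [0,0,0.4],
  [0,0,0.6],
  [0,0,0.8],
  [0,0,0.9],
  [0,0,0.9],
  [0,0,0.9],
], roll=[0,0,0,0,0,0,0])

```text
time: 9.35
position: [0.5156, -0.0305, 0.0604]
tool_rot: [-3.132, -0.243, -0.002]
ft_force: [-1.9, 0.9, 6.2]
grip_width: 0.144
grip_force: 50.0
```

Call:
move_arm([
  [0,0,0.1],
  [0,0,0.2],
  [0,0,0.3],
  [0,0,0.3],
  [0,0,0.3],
], roll=[0,0,0,0,0])

```text
time: 9.85
position: [0.5157, -0.0305, 0.0575]
tool_rot: [-3.132, -0.243, -0.002]
ft_force: [-1.3, 0.0, 7.2]
grip_width: 0.143
grip_force: 50.0
```

Call:
move_arm([
  [0,0,0.1],
  [0,0,0.15],
  [0,0,0.15],
  [0,0,0.15],
], roll=[0,0,0,0])

```text
time: 10.25
position: [0.5157, -0.0305, 0.0565]
tool_rot: [-3.131, -0.243, -0.002]
ft_force: [-4.0, -0.7, 12.4]
grip_width: 0.145
grip_force: 50.0
```

Call:
move_arm([
  [-0.03,0,0.05],
  [-0.03,0,0.1],
  [-0.03,0,0.1],
  [-0.03,0,0.1],
], roll=[0,0,0,0])

```text
time: 10.65
position: [0.5157, -0.0305, 0.0565]
tool_rot: [-3.131, -0.243, -0.002]
ft_force: [-5.7, 0.0, 18.7]
grip_width: 0.149
grip_force: 50.0
```

```bash
python3 - <<'E'
from h import *
a,ca=snap('scene','s4'); b,cb=snap('side','d4')
s=monitor.get_state(); print(s['position'],s['ft_force'],s['torque'],s['grip_force'],s['qd'])
A=cv2.resize(a[:,:,::-1][145:205,235:295],None,fx=6,fy=6,interpolation=cv2.INTER_CUBIC)
B=cv2.resize(b[:,:,::-1][150:210,282:342],None,fx=6,fy=6,interpolation=cv2.INTER_CUBIC)
cv2.imwrite('pics/sd4.png',np.hstack([A,B]))
E
```

```text
[ 0.5156701  -0.03049791  0.05645796] [-5.96627668  0.84885702 18.75052003] [-0.02267217  1.54859558  0.04016272] 49.99955984763801 [-0.00206251 -0.00050952  0.00038681  0.00085075 -0.00051895  0.00011249
  0.0003836 ]
```

View pics/sd4.png

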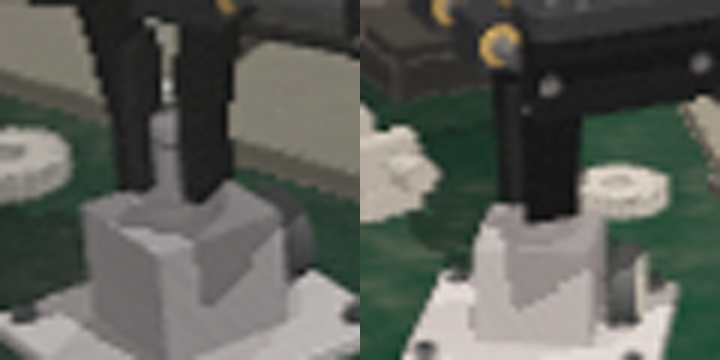

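The flange appears seated on the block top with the pin upright. TCP height holds at 56.5 mm while the force grows, so this is the hard stop. I'll relieve the side load a little.

Call:
move_arm([
  [-0.05,0,0.03],
  [-0.1,0,0.05],
  [-0.1,0,0.05],
  [-0.1,0,0.05],
  [-0.1,0,0.05],
], roll=[0,0,0,0,0])

```text
time: 11.25
position: [0.5157, -0.0305, 0.0564]
tool_rot: [-3.131, -0.243, -0.005]
ft_force: [-4.6, 0.3, 20.7]
grip_width: 0.146
grip_force: 50.0
```

```bash
python3 -c "
from bench import monitor,workorder
print(workorder.close_job()); s=monitor.get_state(); print(s['time'],s['position'],s['ft_force'])"
```

```text
the job is handed in; nothing more can be done
None
the job is handed in; nothing more can be done
```

I handed the job in at about 11 s with the pin pressed home in the bore and held there at 50 N grip and about 21 N total push. The final state is inferred from force, height and camera views, and the interface returned no verdict.

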